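Dress a plate edge with forward file strokes

TASK

Take the file out of its tray by the handle and dress the upper edge of the clamped plate with at least three forward strokes: set the file level and square across the edge with the toe leading and only the front third of the sole (the toe end) past the edge, push it forward under light pressure (a few newtons) until only the rear third is still short of the edge, and lift it clear for every return, so that it is never dragged back over the plate. Then lay the file back down in its tray, right side up and lengthwise, without moving the things that stand round about.

Things in the scene. Friction and masses are not known exactly. Their poses are not given: they have to be found in the camera images.
- file_grip (a point): Middle of the handle of a loose flat steel file, 0.25 kg, half-way along it and 46 mm above its sole (flat underside). Handle: wooden bar along the file's back, 110 mm long, 26 mm wide, 34 mm high, on two thin posts, underside 29 mm above the sole. Grasp it across its width, from above. x points to the toe, z up out of the sole, y across.
- file_toe (a point): Tip of the file's toe at sole level: 80 mm ahead (file x) of file_grip, 46 mm below it. Axes as the file's. The toe is the narrower end (22 mm wide); the heel end has an upturned lip 14 mm high. The sole is 160 mm long and 34 mm wide, the blade 7 mm thick.
- file: The file as a whole; origin on the sole, midway along it, 46 mm below file_grip; axes as file_grip.
- edge (a point): Middle of the upper edge of an upright aluminium plate, 90 mm long, 7 mm thick, standing 33 mm above the jaws of a small grey clamp; at rest 118 mm above the worktop. y runs along the edge; x, square across it, is the forward direction of the strokes: away from the clamp's screw, roughly away from the robot (within 0.3 rad of world x); z up.
- head: The sprung clamp head with its plate, on soft rubber mounts: pressed down it sinks about 1 mm per newton (15 mm at most); pushed along x it gives about 1.7 mm per newton; it springs back when let go. Origin 84 mm below edge, same axes. The jaws' tops are 33 mm below the edge.
- carrier (a joint): How far the clamp is pushed along edge x on its rubber mounts, m: 0 at rest, positive forward (as by a forward stroke), negative when it is dragged backward; 600 N/m.
- rest: Fixed grey shallow tray in which the file lies at the start: 196 mm long (x), 66 mm wide (y); inner floor 178 by 50 mm, 8 mm above the worktop, rim 14 mm above it. Origin in the middle of its underside. With the file lying in it, file_grip is 54 mm above this origin. Clamp and tray stand side by side in either order.
- tape_roll: Bystander: roll of tape lying flat, 104 mm across, 25 mm high; origin under its middle.
- tip_box_a: Bystander: blue and clear pipette-tip box, 75 x 118 x 88 mm; origin under its middle.
- media_bottle: Bystander: small white bottle, 56 x 56 x 114 mm; origin under its middle.
Things that resemble listed ones, but are neither listed nor needed, are in the scene too. Of the things that look like the file, the larger one is meant.

How it is judged:
By the outcome, as a careful person would: the job done as asked, in the order asked, and still so for the second after the job is handed in, with the robot touching nothing.
It also fails if it takes over 58 s, if anything falls off the work surface, if the arm or the gripper's body presses on something with over 40 N, if the wrist force passes 120 N, or if a joint passes its speed limit or range.

ROBOT

A 6-joint arm with a two-finger parallel gripper is mounted at the origin on a cart in front of the work surface, level with it; the furniture and walls round the work are solid. World frame = base frame: x ahead of the robot, y to its left, z up, the work surface at z = 0. Lengths are in m, angles in degrees, forces in N, time in s.
With the tool pointing down it reaches from about 0.2 to 0.875 m from the base axis. Payload 3.4 kg.
Tool frame: the origin (TCP) lies midway between the tips of the shut fingers; the grasp point (between the pads) lies 19 mm behind it; z points along the fingers, y is the line along which they close (so a half turn about z gives the same grasp; the last joint's range is limited). The gripper opens to 94 mm and grips with 3 to 60 N. Pads are 16 mm wide; open, the fingers measure 119 mm over their backs; the gripper's body (75 mm by 177 mm) begins 78 mm behind the grasp point.
Start: joints at [61.364, 15.808, 86.224, -0, 77.962, -6.933], TCP at [0.213, 0.534, 0.205] pointing down, gripper open.
Joint ranges: [-165.64, 165.64], [-43.16, 119.46], [12.63, 154.43], [-67.54, 247.53], [6.08, 155.33], [-154.97, 154.97]. Speed limits (degrees/s): [147.25, 147.25, 180, 180, 180, 180].

INTERFACE

Orientations are given as [roll, pitch, yaw] about the fixed x, y, z axes, in that order (R = Rz(yaw) Ry(pitch) Rx(roll)).
In Python, from rig import sense, read_camera, hand_in gives the robot as it stands.
- The arm moves only by the shell command python3 -m crank 'ROWS'. ROWS is JSON, a list of rows, each an object with "dp": the shift along the tool's x, y, z in m, a list of three; "angular": the turn, a rotation vector about the tool's x, y, z in degrees, a list of three; "hand": the finger opening in m, from 0 to 0.094. In form: [{"dp": [tx, ty, tz], "angular": [rx, ry, rz], "hand": hand}, ...]. A call has 1 to 12 rows; each row shifts and turns the commanded pose from where the row before left it, along the tool's axes as they then stand; what a row does not reach is not made up. A row lasts 1/12 s, in which the tool goes at most 41.7 mm and 7.16 degrees, less where a joint would pass 70% of its speed; a pose out of reach is approached as far as the arm can. A call is refused whole if a number of a shift passes 0.0417 or a number of a turn 7.16, either way. A call with a gripper value outside its range is refused whole. The fingers move at their own pace and stop on an object; the grip force is fixed at half the most. Time passes only in rows, so rows that do not move let the fingers close. It gives the time, the measured TCP pose, the force, the opening and the grip force at its end, in the units of the state.
- sense(): the state, without advancing time (a new reading comes with each control period).
- read_camera(name): name is "side" or "top" or "wrist"; returns a dict with "frame" (480x640x3 uint8, blue, green, red), "vfov" (degrees; the focal length in pixels is half the picture's height over the tangent of half this angle, whatever the lens; pixels are square), "cx", "cy" (the principal point, pixels), "extrinsics" (4x4, takes a point from camera to world coordinates); the wrist camera has in their place "T_tool_cam" (4x4, takes a point from camera to tool coordinates, whose origin is the TCP and whose axes are the flange's). Camera axes: x right, y up, looking along -z (the intrinsics and any distortion apply to the point x, -y, -z); pixel columns grow to the right and rows downward; lengths in m; the calibration is good to about 2 mm. A picture is of the moment at which its call begins: read the wrist's pose just before it. There is no depth.
- hand_in(): hands the job in; it is judged then, once.
The state is a dict: "clock": time; "joint_positions": joint angles; "joint_velocities": joint speeds; "joint_efforts": joint torques, N m; "tcp_pos": TCP position; "tool_rot": TCP orientation; "ft_force": force on the tool from outside, world axes, zero at the start; "torque": the same for the moment, N m; "grip_width": finger opening in m; "grasp_force": force on a finger pad.
Only numpy, scipy, OpenCV 4.12 (cv2) and the standard library are available. Lean on these libraries where they do the work, as an engineer would, in place of code of your own. Each camera call takes 0.05 s, during which the arm holds its last target. There are 200 camera calls.

## Working session

There is one attempt and no reset: what is moved stays moved. The work goes in short steps, Python scripts to look and compute and a shell command to move; the robot and the scene stay as the last step left them, time stands still between calls to the robot, and variables do not carry over. Pictures are saved under pics/ and viewed, at most 13 in all, crops included, and the job is handed in when it is done.

```bash
ls; mkdir -p pics
python3 - <<'E'
from rig import *
import cv2
s=sense();print(s)
for n in("side","top","wrist"):
    c=read_camera(n);cv2.imwrite(f"pics/{n}0.png",c["frame"]);print(n,{k:v for k,v in c.items() if k!="frame"})
E
```

```text
pics
{'clock': 0.0, 'joint_positions': array([ 6.13633713e+01,  1.58455685e+01,  8.62927175e+01,  3.88394899e-05,
        7.79621750e+01, -6.93226827e+00]), 'joint_velocities': array([-0.10465758, -0.10187366, -0.04485186,  0.04401029,  0.0297993 ,
        0.10036608]), 'joint_efforts': array([-3.01657110e-04, -4.04573750e+01, -2.37224936e+01,  7.01640872e-02,
        3.43153230e-02, -1.38096070e-04]), 'tcp_pos': array([0.21237698, 0.53374434, 0.20464259]), 'tool_rot': array([-1.79900278e+02, -1.21629233e-02,  1.58295621e+02]), 'ft_force': array([ 0.87645759, -0.52126588,  0.56735187]), 'torque': array([0.01407886, 0.01155754, 0.01787188]), 'grasp_force': 0.0, 'grip_width': 0.09345229392143811}
side {'vfov': 48.23844008866929, 'cx': 313.0361779064719, 'cy': 239.237877137226, 'extrinsics': array([[-0.77820839, -0.51296904,  0.36229057,  1.0729462 ],
       [ 0.62798434, -0.64044064,  0.44212153,  0.61602487],
       [ 0.00523095,  0.57157549,  0.82053281,  1.37545721],
       [ 0.        ,  0.        ,  0.        ,  1.        ]])}
top {'vfov': 50.728580864950445, 'cx': 318.4868230667376, 'cy': 239.74285807763604, 'extrinsics': array([[ 0.02286389,  0.98097591, -0.1927784 ,  0.26387575],
       [-0.99973147,  0.02170707, -0.00811104, -0.1006897 ],
       [-0.00377208,  0.19291208,  0.98120879,  1.44378578],
       [ 0.        ,  0.        ,  0.        ,  1.        ]])}
wrist {'vfov': 63.725155440792015, 'cx': 318.49430824208747, 'cy': 234.8013824540805, 'T_tool_cam': array([[-7.60786363e-04,  9.64243504e-01,  2.65016766e-01,
         7.77348294e-02],
       [ 9.99999709e-01,  7.46267708e-04,  1.55470741e-04,
        -3.18920285e-04],
       [-4.78618026e-05,  2.65016808e-01, -9.64243791e-01,
        -1.79364666e-01],
       [ 0.00000000e+00,  0.00000000e+00,  0.00000000e+00,
         1.00000000e+00]])}
```

View pics/top0.png

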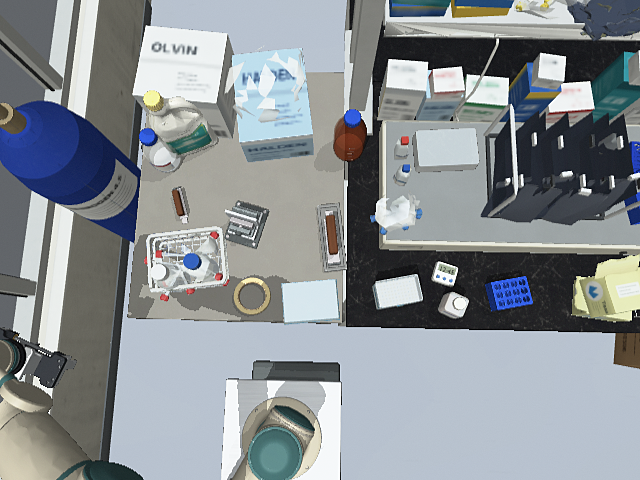

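View pics/side0.png

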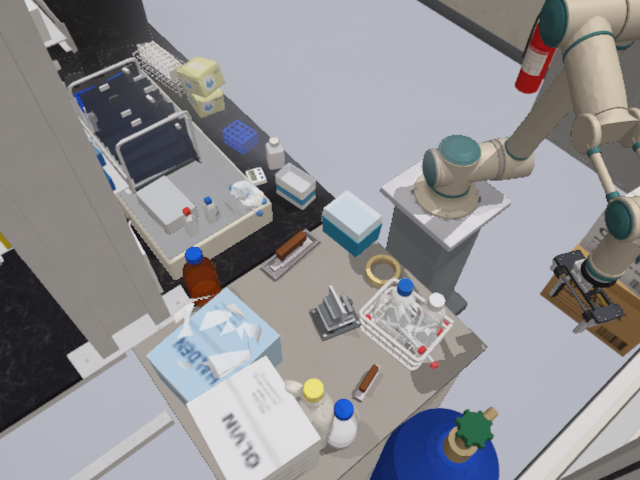

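The top view shows two candidates: a large brown-handled file in the grey tray at (332,235), and a smaller brown-handled file at (180,204). The larger one is meant. The clamp is at (247,223).

```bash
cat > h.py <<'E'
import numpy as np, cv2
from rig import *
from scipy.spatial.transform import Rotation as Ro
def cam(n):
    s=sense();c=read_camera(n)
    if n=="wrist":
        T=np.eye(4);T[:3,:3]=Ro.from_euler("xyz",s["tool_rot"],degrees=True).as_matrix();T[:3,3]=s["tcp_pos"]
        c["extrinsics"]=T@c["T_tool_cam"]
    return c
def ray(c,u,v):
    f=240/np.tan(np.radians(c["vfov"]/2));E=c["extrinsics"]
    d=E[:3,:3]@np.array([(u-c["cx"])/f,-(v-c["cy"])/f,-1]);return E[:3,3],d/np.linalg.norm(d)
def onz(c,u,v,z):
    o,d=ray(c,u,v);return o+d*(z-o[2])/d[2]
def tri(a,b):
    (o1,d1),(o2,d2)=a,b
    A=np.stack([d1,-d2],1);t=np.linalg.lstsq(A,o2-o1,rcond=None)[0]
    p,q=o1+t[0]*d1,o2+t[1]*d2;return (p+q)/2,np.linalg.norm(p-q)
def proj(c,p):
    f=240/np.tan(np.radians(c["vfov"]/2));E=c["extrinsics"];q=E[:3,:3].T@(np.asarray(p)-E[:3,3])
    return np.array([c["cx"]-f*q[0]/q[2],c["cy"]+f*q[1]/q[2]])
def brown(c,box):
    x0,y0,x1,y1=box;m=cv2.inRange(cv2.cvtColor(c["frame"],cv2.COLOR_BGR2HSV),(2,110,30),(18,255,220))
    k=np.zeros_like(m);k[y0:y1,x0:x1]=m[y0:y1,x0:x1]
    cs,_=cv2.findContours(k,cv2.RETR_EXTERNAL,cv2.CHAIN_APPROX_NONE);q=max(cs,key=cv2.contourArea)
    return cv2.minAreaRect(q),cv2.contourArea(q)
E
python3 - <<'E'
from h import *
t=cam("top");s=cam("side")
a,b=brown(t,(315,200,350,275)),brown(s,(260,225,325,280));print(a,b)
print(tri(ray(t,*a[0][0]),ray(s,*b[0][0])))
for p in cv2.boxPoints(a[0]):print(p,onz(t,*p,.071))
A=cv2.resize(t["frame"][190:280,215:355],None,fx=5,fy=5,interpolation=cv2.INTER_CUBIC)
B=cv2.resize(s["frame"][220:345,250:370],None,fx=5,fy=4.8/1,interpolation=cv2.INTER_CUBIC)
cv2.imwrite("pics/a.png",A);cv2.imwrite("pics/b.png",B)
E
```

```text
(((331.4901123046875, 234.40098571777344), (38.706947326660156, 8.855831146240234), 84.2894058227539), 295.5) (((290.6311340332031, 244.55738830566406), (11.139206886291504, 35.59425354003906), 50.194427490234375), 344.0)
(array([ 0.55310352, -0.12484835,  0.05121447]), np.float64(0.001349524795853527))
[325.15842 215.58415] [ 0.60266503 -0.10637818  0.071     ]
[333.9703  214.70296] [ 0.6057335  -0.13090847  0.071     ]
[337.8218  253.21782] [ 0.49702395 -0.14334031  0.071     ]
[329.00992 254.09901] [ 0.49403097 -0.11917218  0.071     ]
```

View pics/a.png

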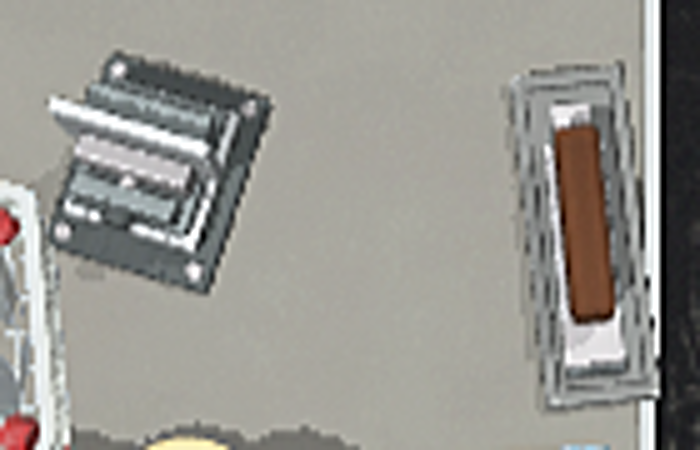

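View pics/b.png

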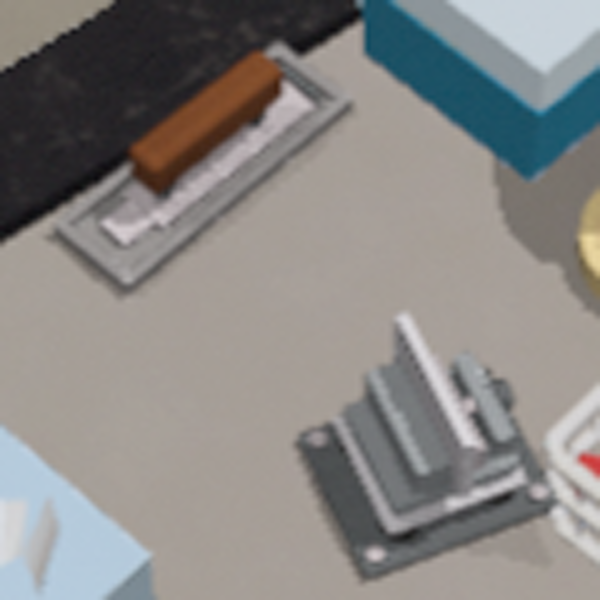

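The crops show the file in its tray. The narrow toe seems to be at the far end (crop a, about (570,112)) and the wide lipped heel at the near end (about (590,370)). The plate's edge is the white strip from about (52,103) to (210,155) in crop a, and from (403,318) to (478,442) in crop b.

```bash
python3 - <<'E'
from h import *
t=cam("top");s=cam("side")
T=[(215+x/5,190+y/5) for x,y in((52,103),(210,155))];S=[(250+x/5,220+y/4.8) for x,y in((478,442),(403,318))]
for p in T:print(onz(t,*p,.118))
for i in(0,1):
  for j in (0,1):print(i,j,tri(ray(t,*T[i]),ray(s,*S[j])))
for n,p in dict(trayNW=(512,85),NE=(622,68),SE=(655,395),SW=(548,408)).items():print(n,onz(t,215+p[0]/5,190+p[1]/5,.014))
print(proj(s,(0.55,-.125,.054)))
E
python3 -m crank '[{"dp":[0,0,-0.04],"angular":[0,0,0],"hand":0.06},{"dp":[0,0,-0.04],"angular":[0,0,0],"hand":0.06},{"dp":[0,0,-0.03],"angular":[0,0,-3],"hand":0.06},{"dp":[0,0,0],"angular":[0,0,-5],"hand":0.06}]'
```

```text
[0.59900448 0.16351475 0.118     ]
[0.57206087 0.07679305 0.118     ]
0 0 (array([0.59766555, 0.16743931, 0.11303203]), np.float64(0.007833138688760134))
0 1 (array([0.59387683, 0.13434067, 0.19314035]), np.float64(0.039673492655343805))
1 0 (array([0.57681411, 0.11316208, 0.01734256]), np.float64(0.05900072930684131))
1 1 (array([0.57373009, 0.08045495, 0.10388553]), np.float64(0.004783942544543302))
trayNW [ 0.64197785 -0.08347837  0.014     ]
NE [ 0.65362355 -0.14744018  0.014     ]
SE [ 0.4616979  -0.16907822  0.014     ]
SW [ 0.45289003 -0.10835687  0.014     ]
[291.17660479 243.41371039]
clock: 0.68
tcp_pos: [0.2141, 0.537, 0.3228]
tool_rot: [179.3, 0.2, 166.5]
ft_force: [0.7, 1.0, 0.4]
grip_width: 0.071
grasp_force: 0.0
```

```bash
python3 -m crank '[{"dp":[0,0,0],"angular":[0,0,-7],"hand":0.06},{"dp":[0,0,0],"angular":[0,0,-7],"hand":0.06},{"dp":[0,0,0],"angular":[0,0,-6],"hand":0.06},{"dp":[-0.013,-0.035,0],"angular":[0,0,0],"hand":0.06},{"dp":[-0.013,-0.035,0],"angular":[0,0,0],"hand":0.06},{"dp":[-0.013,-0.035,0],"angular":[0,0,0],"hand":0.06},{"dp":[-0.013,-0.035,0],"angular":[0,0,0],"hand":0.06},{"dp":[-0.013,-0.035,0],"angular":[0,0,0],"hand":0.06},{"dp":[-0.013,-0.035,0],"angular":[0,0,0],"hand":0.06},{"dp":[-0.013,-0.035,0],"angular":[0,0,0],"hand":0.06},{"dp":[-0.013,-0.035,0],"angular":[0,0,0],"hand":0.06},{"dp":[-0.013,-0.035,0],"angular":[0,0,0],"hand":0.06}]'
python3 -m crank '[{"dp":[-0.013,-0.035,0],"angular":[0,0,0],"hand":0.06},{"dp":[-0.013,-0.035,0],"angular":[0,0,0],"hand":0.06},{"dp":[-0.013,-0.035,0],"angular":[0,0,0],"hand":0.06},{"dp":[-0.013,-0.035,0.01],"angular":[0,0,0],"hand":0.06},{"dp":[-0.013,-0.035,0.015],"angular":[0,0,0],"hand":0.06},{"dp":[-0.013,-0.035,0.015],"angular":[0,0,0],"hand":0.06},{"dp":[-0.013,-0.035,0.015],"angular":[0,0,0],"hand":0.06},{"dp":[-0.013,-0.035,0.015],"angular":[0,0,0],"hand":0.06},{"dp":[-0.013,-0.035,0.015],"angular":[0,0,0],"hand":0.06},{"dp":[0,0,0.015],"angular":[0,0,0],"hand":0.06},{"dp":[0,0,0],"angular":[0,0,0],"hand":0.06}]'
python3 - <<'E'
from h import *
c=cam("wrist");s=sense();print(s["tcp_pos"],s["tool_rot"],s["ft_force"])
cv2.imwrite("pics/w1.png",c["frame"]);r=brown(c,(0,0,640,480));print(r)
for p in cv2.boxPoints(r[0]):print(p,onz(c,*p,.071))
print(onz(c,*r[0][0],.071))
E
```

```text
clock: 1.68
tcp_pos: [0.3638, 0.2323, 0.3157]
tool_rot: [180.0, 0.0, -173.7]
ft_force: [1.2, -0.1, -0.0]
grip_width: 0.0604
grasp_force: 0.0
clock: 2.6
tcp_pos: [0.513, -0.0677, 0.2121]
tool_rot: [179.9, -0.4, -173.9]
ft_force: [-0.8, -0.2, 0.2]
grip_width: 0.06
grasp_force: 0.0
[ 0.51316256 -0.06655676  0.21380847] [ 179.87442851   -0.23587255 -173.80509651] [ 0.20373878  1.20344151 -0.03301786]
(((250.87246704101562, 253.262939453125), (118.45970916748047, 31.164173126220703), 87.0643310546875), 2535.0)
[232.27739 194.90884] [ 0.49546386 -0.14172675  0.071     ]
[263.40067 193.31277] [ 0.49138574 -0.11592731  0.071     ]
[269.46753 311.61703] [ 0.59881793 -0.10300753  0.071     ]
[238.34427 313.2131 ] [ 0.60335099 -0.13103779  0.071     ]
[ 0.54501226 -0.12316459  0.071     ]
```

View pics/w1.png

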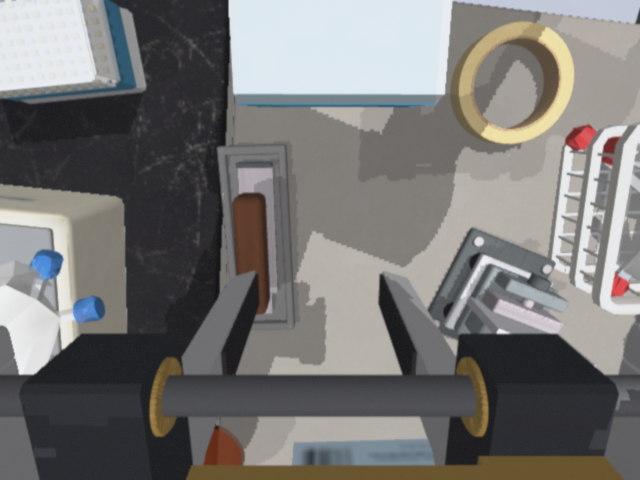

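The wrist view shows the handle at (251,253). The wide heel with its lip is at the near end (255,165) and the toe points away. This is the large file in the tray, so it is the right one.

```bash
python3 -m crank '[{"dp":[-0.011,-0.021,0.02],"angular":[0,0,0],"hand":0.06},{"dp":[-0.010,-0.021,0.02],"angular":[0,0,0],"hand":0.06},{"dp":[-0.010,-0.020,0.02],"angular":[0,0,0],"hand":0.06},{"dp":[0,0,0.02],"angular":[0,0,0],"hand":0.06},{"dp":[0,0,0],"angular":[0,0,0],"hand":0.06},{"dp":[0,0,0],"angular":[0,0,0],"hand":0.06}]'
python3 - <<'E'
from h import *
c=cam("wrist");s=sense();print(s["tcp_pos"],s["tool_rot"],s["ft_force"])
cv2.imwrite("pics/w2.png",c["frame"]);r=brown(c,(0,0,640,480));print(r)
for p in cv2.boxPoints(r[0]):print(p,onz(c,*p,.071))
print(onz(c,*r[0][0],.071))
E
```

```text
clock: 3.15
tcp_pos: [0.5514, -0.1232, 0.1359]
tool_rot: [179.9, -0.1, -173.6]
ft_force: [0.0, 1.2, -0.2]
grip_width: 0.0599
grasp_force: 0.0
[ 0.55219427 -0.12340331  0.13690363] [-1.79998450e+02  7.00941280e-02 -1.73626319e+02] [ 0.27456547 -0.40300896  0.85235404]
(((316.0, 241.5), (155.0, 36.0), 90.0), 5291.0)
[298. 164.] [ 0.4965465 -0.1421282  0.071    ]
[334. 164.] [ 0.49407473 -0.11977742  0.071     ]
[334. 319.] [ 0.60006419 -0.10690478  0.071     ]
[298. 319.] [ 0.60281026 -0.13186915  0.071     ]
[ 0.54544458 -0.12548992  0.071     ]
```

View pics/w2.png

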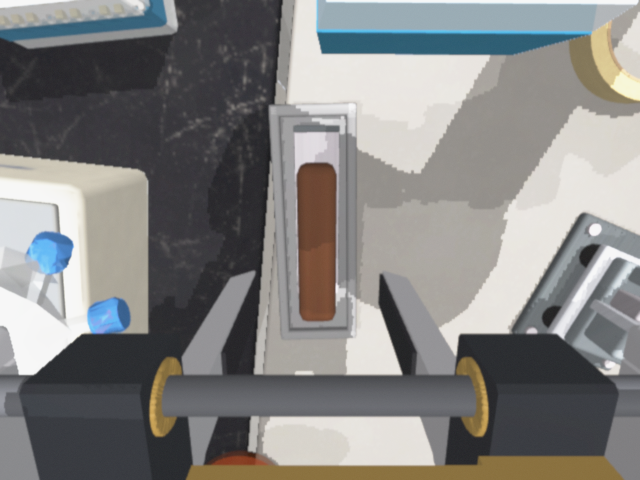

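```bash
python3 -m crank '[{"dp":[0.002,-0.001,0.025],"angular":[0,0,0],"hand":0.06},{"dp":[0,0,0.025],"angular":[0,0,0],"hand":0.06},{"dp":[0,0,0.025],"angular":[0,0,0],"hand":0.06},{"dp":[0,0,0.0255],"angular":[0,0,0],"hand":0.06},{"dp":[0,0,0],"angular":[0,0,0],"hand":0.06},{"dp":[0,0,0],"angular":[0,0,0],"hand":0.045},{"dp":[0,0,0],"angular":[0,0,0],"hand":0.035},{"dp":[0,0,0],"angular":[0,0,0],"hand":0.015},{"dp":[0,0,0],"angular":[0,0,0],"hand":0.0},{"dp":[0,0,0],"angular":[0,0,0],"hand":0},{"dp":[0,0,0],"angular":[0,0,0],"hand":0},{"dp":[0,0,0],"angular":[0,0,0],"hand":0}]'
python3 -c "
from h import *
s=sense();print(s['tcp_pos'],s['tool_rot'])"
```

```text
clock: 4.2
tcp_pos: [0.5508, -0.1255, 0.0361]
tool_rot: [-180.0, 0.1, -173.7]
ft_force: [-0.3, 2.2, 7.2]
grip_width: 0.0258
grasp_force: 30.0
[ 0.5507531  -0.12552723  0.03610205] [-1.79999783e+02  1.03575065e-01 -1.73717526e+02]
```

```bash
python3 -m crank '[{"dp":[0,0,-0.02],"angular":[0,0,0],"hand":0},{"dp":[0,0,-0.035],"angular":[0,0,0],"hand":0},{"dp":[0,0,-0.04],"angular":[0,0,5.9],"hand":0},{"dp":[0,0,-0.04],"angular":[0,0,5.9],"hand":0},{"dp":[0,0,-0.04],"angular":[0,0,5.9],"hand":0},{"dp":[0,0,-0.035],"angular":[0,0,5.9],"hand":0},{"dp":[0.007,0.0284,0],"angular":[0,0,0],"hand":0},{"dp":[0.007,0.0284,0],"angular":[0,0,0],"hand":0},{"dp":[0.007,0.0284,0],"angular":[0,0,0],"hand":0},{"dp":[0.007,0.0284,0],"angular":[0,0,0],"hand":0},{"dp":[0.007,0.0284,0],"angular":[0,0,0],"hand":0},{"dp":[0,0,0],"angular":[0,0,0],"hand":0}]'
python3 -m crank '[{"dp":[0,0,0],"angular":[0,0,0],"hand":0},{"dp":[0,0,0],"angular":[0,0,0],"hand":0}]'
python3 - <<'E'
from h import *
c=cam("wrist");s=sense();print(s["tcp_pos"],s["tool_rot"],s["ft_force"])
np.save("pics/w3.npy",c["extrinsics"])
cv2.imwrite("pics/w3.png",c["frame"]);r=brown(c,(0,0,640,480));print(r)
print(proj(c,(.599,.1635,.118)),proj(c,(.572,.0768,.118)))
h=s["tcp_pos"][2]+.035
for p in cv2.boxPoints(r[0]):print(p,onz(c,*p,h)-s["tcp_pos"])
E
```

```text
clock: 5.2
tcp_pos: [0.5581, 0.0255, 0.2441]
tool_rot: [179.8, -0.2, 162.9]
ft_force: [-0.2, -0.3, -3.1]
grip_width: 0.0254
grasp_force: 30.0
clock: 5.37
tcp_pos: [0.5585, 0.0199, 0.2443]
tool_rot: [-179.9, -0.1, 162.7]
ft_force: [0.4, -0.2, -3.1]
grip_width: 0.026
grasp_force: 30.0
[0.55858492 0.01948164 0.24439053] [-1.79939791e+02 -5.09463720e-02  1.62673474e+02] [-0.01568827 -1.10141707 -3.93689005]
(((317.9999694824219, 278.9999694824219), (61.99999237060547, 187.99996948242188), -0.0), 10870.0)
[502.46875151 222.8309931 ] [390.81320273 222.83311368]
[286.99997 372.99994] [ 0.01820448 -0.01978546  0.035     ]
[286.99997 184.99998] [-0.05850288  0.00595346  0.035     ]
[348.99997 185.     ] [-0.051599    0.02811131  0.035     ]
[348.99997 372.99994] [0.02611041 0.00565038 0.035     ]
```

View pics/w3.png

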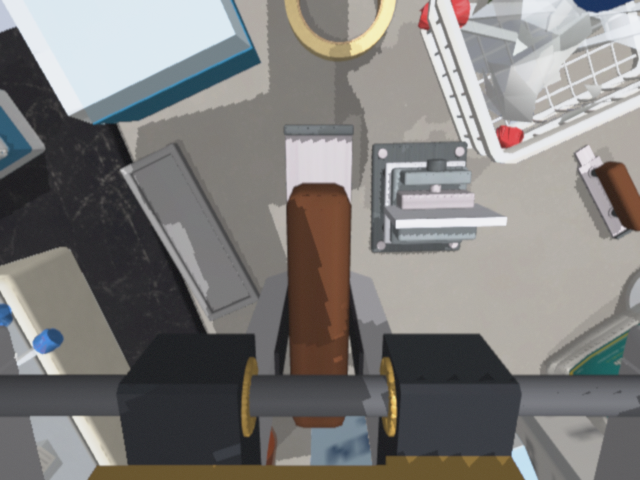

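The file is held level with its heel toward the robot; the lip is at (319,129). The plate edge is the white strip at about (390–506, 221), level in the picture and so parallel to the tool's y axis.

Run:
```python
from h import *
c=cam("wrist");s=sense();f=c["frame"]
g=cv2.cvtColor(f,cv2.COLOR_BGR2GRAY).astype(int)
for u in(400,420,440,460,480,495):print(u,list(g[196:234,u]))
print(list(g[220,380:396]),list(g[220,498:512]))
R=Ro.from_euler("xyz",s["tool_rot"],degrees=True).as_matrix()
for v in(124,134):
  print(v,R.T@(onz(c,319,v,s["tcp_pos"][2]-.014)-s["tcp_pos"]))
print(list(g[118:142,319]))
```

```text
400 [np.int64(84), np.int64(84), np.int64(81), np.int64(82), np.int64(83), np.int64(82), np.int64(84), np.int64(83), np.int64(82), np.int64(83), np.int64(89), np.int64(103), np.int64(127), np.int64(141), np.int64(143), np.int64(145), np.int64(145), np.int64(144), np.int64(145), np.int64(144), np.int64(144), np.int64(145), np.int64(170), np.int64(222), np.int64(239), np.int64(241), np.int64(241), np.int64(241), np.int64(240), np.int64(239), np.int64(233), np.int64(199), np.int64(143), np.int64(120), np.int64(117), np.int64(119), np.int64(119), np.int64(121)]
420 [np.int64(216), np.int64(211), np.int64(208), np.int64(206), np.int64(202), np.int64(199), np.int64(200), np.int64(201), np.int64(204), np.int64(206), np.int64(204), np.int64(190), np.int64(161), np.int64(145), np.int64(142), np.int64(144), np.int64(143), np.int64(143), np.int64(142), np.int64(143), np.int64(144), np.int64(145), np.int64(171), np.int64(225), np.int64(239), np.int64(240), np.int64(240), np.int64(239), np.int64(238), np.int64(238), np.int64(232), np.int64(194), np.int64(145), np.int64(131), np.int64(129), np.int
[... 2524 characters left out ...]
(101), np.int64(100), np.int64(103), np.int64(129)] [np.int64(240), np.int64(240), np.int64(240), np.int64(240), np.int64(240), np.int64(241), np.int64(241), np.int64(240), np.int64(236), np.int64(203), np.int64(179), np.int64(178), np.int64(177), np.int64(176)]
124 [0.08010223 0.0001252  0.01405032]
134 [0.07544627 0.00012636 0.01404739]
[np.int64(125), np.int64(126), np.int64(125), np.int64(125), np.int64(123), np.int64(122), np.int64(111), np.int64(113), np.int64(123), np.int64(128), np.int64(125), np.int64(120), np.int64(115), np.int64(112), np.int64(110), np.int64(100), np.int64(95), np.int64(113), np.int64(135), np.int64(144), np.int64(146), np.int64(160), np.int64(196), np.int64(215)]
```

Run:
```python
from h import *
c=cam("wrist");s=sense();print(s["tcp_pos"])
P=[onz(c,u,v,.118) for u,v in((400,223),(495,220.9),(507,220.7),(387.5,223.2))]
print(P);d=P[1]-P[0];y=np.arctan2(-d[0],d[1]);print("yaw",np.degrees(y))
print("len",np.linalg.norm(P[2]-P[3]))
m=(P[2]+P[3])/2;print(m)
ex=np.array([np.cos(y),np.sin(y)]);R=Ro.from_euler("xyz",s["tool_rot"],degrees=True).as_matrix()
for o in(-.027,.027):
  t=np.append(m[:2]+o*ex,.118+.028);print(o,t,R.T@(t-s["tcp_pos"]))
```

```text
[0.55873262 0.01915324 0.2446617 ]
[array([0.57486483, 0.08332497, 0.118     ]), array([0.596259  , 0.15747408, 0.118     ]), array([0.59901048, 0.16681326, 0.118     ]), array([0.5719826 , 0.07356647, 0.118     ])]
yaw -16.094389556289936
len 0.0970848617155791
[0.58549654 0.12018986 0.118     ]
-0.027 [0.55955477 0.12767482 0.146     ] [0.03159    0.10386453 0.09862034]
0.027 [0.61143831 0.11270491 0.146     ] [-0.0223963   0.10508046  0.09859228]
```

```bash
python3 -m crank '[{"dp":[0.0081,0.0262,0],"angular":[0,0,-1.2],"hand":0},{"dp":[0.0081,0.0262,0],"angular":[0,0,0],"hand":0},{"dp":[0.0081,0.0262,0],"angular":[0,0,0],"hand":0},{"dp":[0.0081,0.0262,0],"angular":[0,0,0],"hand":0},{"dp":[0,0,0.035],"angular":[0,0,0],"hand":0},{"dp":[0,0,0.035],"angular":[0,0,0],"hand":0},{"dp":[0,0,0],"angular":[0,0,0],"hand":0},{"dp":[0,0,0],"angular":[0,0,0],"hand":0},{"dp":[0,0,0],"angular":[0,0,0],"hand":0}]'
python3 - <<'E'
from h import *
s=sense();print(s["tcp_pos"],s["tool_rot"],s["ft_force"])
y=np.radians(-16.1);ex=np.array([np.cos(y),np.sin(y)]);ey=np.array([-ex[1],ex[0]])
d=s["tcp_pos"][:2]-(.586,.1215);print("edge frame",d@ex,d@ey)
for n in("side","top"):
  c=cam(n);x,y0=(290,240) if n=="side" else (200,160)
  cv2.imwrite(f"pics/{n}4.png",cv2.resize(c["frame"][y0:y0+100,x:x+100],None,fx=4,fy=4,interpolation=cv2.INTER_CUBIC))
a=cv2.imread("pics/side4.png");b=cv2.imread("pics/top4.png");cv2.imwrite("pics/c4.png",np.hstack([a,b]))
E
```

```text
clock: 6.27
tcp_pos: [0.5588, 0.1293, 0.1765]
tool_rot: [180.0, 0.1, 163.8]
ft_force: [0.5, -1.2, -2.2]
grip_width: 0.0256
grasp_force: 30.0
[0.55880228 0.12925961 0.1764818 ] [1.79950184e+02 1.26572543e-01 1.63822681e+02] [ 0.54347932 -1.19285397 -2.21065516]
edge frame -0.02828285544040629 -8.705539066276146e-05
```

View pics/c4.png

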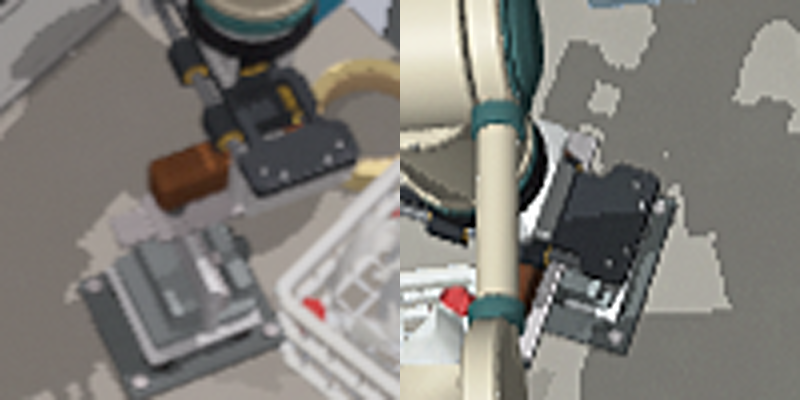

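The gripper holds the file above the clamp, with the toe (side view, about (135,225)) past the plate.

```bash
python3 -m crank '[{"dp":[0,0,0.015],"angular":[0,0,0],"hand":0},{"dp":[0,0,0.009],"angular":[0,0,0],"hand":0},{"dp":[0,0,0.003],"angular":[0,0,0],"hand":0},{"dp":[0,0,0.002],"angular":[0,0,0],"hand":0},{"dp":[0,0,0.002],"angular":[0,0,0],"hand":0},{"dp":[0,0,0.002],"angular":[0,0,0],"hand":0},{"dp":[0,0,0],"angular":[0,0,0],"hand":0},{"dp":[0,0,0],"angular":[0,0,0],"hand":0}]'
python3 -c "
from h import *
for i in range(5):
  cam('side');s=sense();print(s['tcp_pos'],s['ft_force'],s['torque'],s['tool_rot'])"
```

```text
clock: 7.03
tcp_pos: [0.5579, 0.1297, 0.1427]
tool_rot: [180.0, 0.1, 163.9]
ft_force: [-0.7, -1.2, 0.4]
grip_width: 0.0255
grasp_force: 30.0
[0.55786827 0.1297527  0.14267049] [-1.19877767 -1.6337278  -0.38692074] [-0.34263065  0.02426826 -0.0342659 ] [1.79996388e+02 7.70725004e-02 1.63900278e+02]
[0.55782375 0.12975884 0.14262017] [-1.69760745 -1.77949957 -0.14859046] [-0.35249985 -0.01230381 -0.0554302 ] [1.79994977e+02 7.27661776e-02 1.63899165e+02]
[0.55777911 0.12977049 0.14251199] [ 0.04505103 -1.44579096  0.95096068] [-0.31607182  0.00466692 -0.0955249 ] [1.79996376e+02 6.28288655e-02 1.63897212e+02]
[0.55770535 0.12980394 0.14242309] [-0.42037743 -1.95759785  0.46902174] [-0.37784376  0.02892603 -0.01000575] [1.79997722e+02 5.50179177e-02 1.63902331e+02]
[0.55767715 0.12981495 0.14233806] [-0.35421291 -1.06056004  0.94460717] [-0.3076685  -0.01100622 -0.04287941] [1.79998210e+02 4.69516247e-02 1.63900989e+02]
```

```bash
python3 -m crank '[{"dp":[-0.004,0,0],"angular":[0,0,0],"hand":0},{"dp":[-0.006,0,0],"angular":[0,0,0],"hand":0},{"dp":[-0.007,0,0],"angular":[0,0,0],"hand":0},{"dp":[-0.007,0,0],"angular":[0,0,0],"hand":0},{"dp":[-0.007,0,0],"angular":[0,0,0],"hand":0}]'
python3 -m crank '[{"dp":[-0.007,0,0],"angular":[0,0,0],"hand":0},{"dp":[-0.007,0,0],"angular":[0,0,0],"hand":0},{"dp":[-0.006,0,0],"angular":[0,0,0],"hand":0},{"dp":[-0.005,0,0],"angular":[0,0,0],"hand":0},{"dp":[-0.004,0,0],"angular":[0,0,0],"hand":0},{"dp":[0,0,0],"angular":[0,0,0],"hand":0}]'
python3 -c "
from h import *
s=sense();d=s['tcp_pos'][:2]-(.586,.1215);print(s['tcp_pos'],s['ft_force'],d@(.9608,-.2773),d@(.2773,.9608))"
```

```text
clock: 7.7
tcp_pos: [0.5879, 0.1214, 0.1419]
tool_rot: [180.0, -0.0, 163.9]
ft_force: [-1.5, 1.1, 1.7]
grip_width: 0.0256
grasp_force: 30.0
clock: 8.2
tcp_pos: [0.616, 0.113, 0.1418]
tool_rot: [180.0, 0.0, 163.9]
ft_force: [-1.1, -0.4, 0.5]
grip_width: 0.0256
grasp_force: 30.0
[0.61603788 0.112992   0.1418237 ] [-1.12238709 -0.44008571  0.52396349] 0.031219660088661595 0.0001550196659875064
```

```bash
python3 -m crank '[{"dp":[-0.001,0,-0.012],"angular":[0,0,0],"hand":0},{"dp":[0,0,-0.018],"angular":[0,0,0],"hand":0},{"dp":[0,0,0],"angular":[0,0,0],"hand":0},{"dp":[0.02,0,0],"angular":[0,0,0],"hand":0},{"dp":[0.022,0,0],"angular":[0,0,0],"hand":0},{"dp":[0.019,0,0],"angular":[0,0,0],"hand":0},{"dp":[0,0,0],"angular":[0,0,0],"hand":0},{"dp":[0,0,0],"angular":[0,0,0],"hand":0},{"dp":[0,0,0],"angular":[0,0,0],"hand":0}]'
python3 - <<'E'
from h import *
c=cam("wrist");s=sense();d=s['tcp_pos'][:2]-(.586,.1215);print(s['tcp_pos'],s['tool_rot'],s['ft_force'],d@(.9608,-.2773),d@(.2773,.9608))
g=cv2.cvtColor(c["frame"],cv2.COLOR_BGR2GRAY);print(g[118:142,319].tolist(),brown(c,(0,0,640,480)))
cv2.imwrite("pics/w5.png",c["frame"])
E
```

```text
clock: 8.95
tcp_pos: [0.5583, 0.1298, 0.1716]
tool_rot: [180.0, 0.1, 163.9]
ft_force: [-0.0, -0.1, -2.4]
grip_width: 0.0257
grasp_force: 30.0
[0.55848673 0.12972891 0.17170591] [1.79989412e+02 8.20117515e-02 1.63894267e+02] [ 0.42469474  0.95717201 -2.48281216] -0.028716623906255075 0.00027690608863398605
[150, 149, 150, 149, 149, 144, 125, 113, 116, 117, 116, 120, 119, 115, 106, 95, 88, 107, 128, 138, 143, 161, 193, 209] (((318.4999694824219, 278.4999694824219), (62.99999237060547, 188.99996948242188), -0.0), 10910.0)
```

View pics/w5.png

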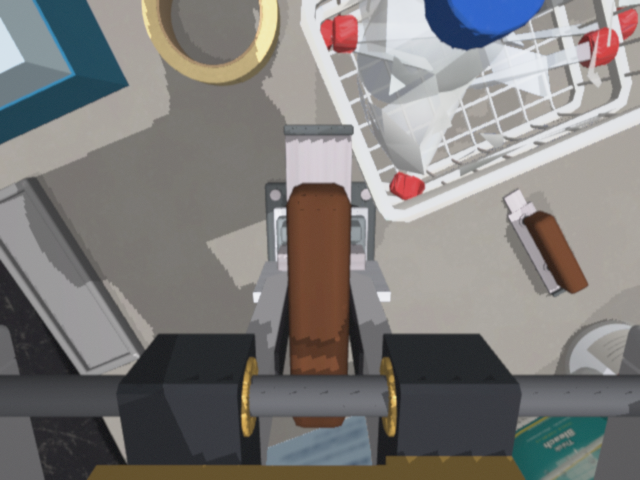

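The file has not slipped: the lip is still at row 125. The plate's edge shows on both sides at row 296, at (258,296) and (385,296), square to the file.

```bash
python3 - <<'E'
from h import *
c=cam("wrist")
for u in(258,322,386):
  p=onz(c,u,296,.118);d=p[:2]-(.586,.1215);print(d@(.9608,-.2773),d@(.2773,.9608))
E
python3 -m crank '[{"dp":[0,0,0.013],"angular":[0,0,0],"hand":0},{"dp":[0,0,0.008],"angular":[0,0,0],"hand":0},{"dp":[0,0,0.003],"angular":[0,0,0],"hand":0},{"dp":[0,0,0.002],"angular":[0,0,0],"hand":0},{"dp":[0,0,0.002],"angular":[0,0,0],"hand":0},{"dp":[0,0,0.0015],"angular":[0,0,0],"hand":0},{"dp":[0,0,0],"angular":[0,0,0],"hand":0},{"dp":[0,0,0],"angular":[0,0,0],"hand":0},{"dp":[0,0,0],"angular":[0,0,0],"hand":0}]'
```

```text
-0.0008241829335384899 -0.03963998256279053
-0.0007822212635391673 0.002253547831831874
-0.0007402555916483538 0.044151073619430395
clock: 9.8
tcp_pos: [0.5577, 0.1298, 0.143]
tool_rot: [180.0, 0.1, 163.9]
ft_force: [-1.0, -1.0, 0.3]
grip_width: 0.026
grasp_force: 30.0
```

```bash
python3 -m crank '[{"dp":[-0.004,0,0],"angular":[0,0,0],"hand":0},{"dp":[-0.006,0,0],"angular":[0,0,0],"hand":0},{"dp":[-0.007,0,0],"angular":[0,0,0],"hand":0},{"dp":[-0.007,0,0],"angular":[0,0,0],"hand":0},{"dp":[-0.007,0,0],"angular":[0,0,0],"hand":0},{"dp":[-0.007,0,0],"angular":[0,0,0],"hand":0},{"dp":[-0.007,0,0],"angular":[0,0,0],"hand":0},{"dp":[-0.006,0,0],"angular":[0,0,0],"hand":0},{"dp":[-0.005,0,0],"angular":[0,0,0],"hand":0},{"dp":[-0.004,0,0],"angular":[0,0,0],"hand":0},{"dp":[0,0,0],"angular":[0,0,0],"hand":0}]'
python3 -m crank '[{"dp":[-0.001,0,-0.012],"angular":[0,0,0],"hand":0},{"dp":[0,0,-0.018],"angular":[0,0,0],"hand":0},{"dp":[0,0,0],"angular":[0,0,0],"hand":0},{"dp":[0.02,0,0],"angular":[0,0,0],"hand":0},{"dp":[0.022,0,0],"angular":[0,0,0],"hand":0},{"dp":[0.019,0,0],"angular":[0,0,0],"hand":0},{"dp":[0,0,0],"angular":[0,0,0],"hand":0},{"dp":[0,0,0],"angular":[0,0,0],"hand":0},{"dp":[0,0,0],"angular":[0,0,0],"hand":0}]'
python3 -m crank '[{"dp":[0,0,0.013],"angular":[0,0,0],"hand":0},{"dp":[0,0,0.008],"angular":[0,0,0],"hand":0},{"dp":[0,0,0.003],"angular":[0,0,0],"hand":0},{"dp":[0,0,0.002],"angular":[0,0,0],"hand":0},{"dp":[0,0,0.002],"angular":[0,0,0],"hand":0},{"dp":[0,0,0.002],"angular":[0,0,0],"hand":0},{"dp":[0,0,0],"angular":[0,0,0],"hand":0},{"dp":[0,0,0],"angular":[0,0,0],"hand":0},{"dp":[0,0,0],"angular":[0,0,0],"hand":0}]'
```

```text
clock: 10.72
tcp_pos: [0.616, 0.113, 0.1423]
tool_rot: [180.0, 0.0, 163.9]
ft_force: [-1.1, 0.8, 0.1]
grip_width: 0.0258
grasp_force: 30.0
clock: 11.47
tcp_pos: [0.5582, 0.1298, 0.1722]
tool_rot: [180.0, 0.1, 163.9]
ft_force: [-0.8, -0.2, -2.7]
grip_width: 0.0259
grasp_force: 30.0
clock: 12.22
tcp_pos: [0.5577, 0.1297, 0.143]
tool_rot: [180.0, 0.1, 163.9]
ft_force: [-0.8, -0.5, 0.7]
grip_width: 0.0259
grasp_force: 30.0
```

Now the third stroke, then a fourth for margin.

```bash
python3 -m crank '[{"dp":[-0.004,0,0],"angular":[0,0,0],"hand":0},{"dp":[-0.006,0,0],"angular":[0,0,0],"hand":0},{"dp":[-0.007,0,0],"angular":[0,0,0],"hand":0},{"dp":[-0.007,0,0],"angular":[0,0,0],"hand":0},{"dp":[-0.007,0,0],"angular":[0,0,0],"hand":0},{"dp":[-0.007,0,0],"angular":[0,0,0],"hand":0},{"dp":[-0.007,0,0],"angular":[0,0,0],"hand":0},{"dp":[-0.006,0,0],"angular":[0,0,0],"hand":0},{"dp":[-0.005,0,0],"angular":[0,0,0],"hand":0},{"dp":[-0.004,0,0],"angular":[0,0,0],"hand":0},{"dp":[0,0,0],"angular":[0,0,0],"hand":0}]'
python3 -m crank '[{"dp":[-0.001,0,-0.012],"angular":[0,0,0],"hand":0},{"dp":[0,0,-0.018],"angular":[0,0,0],"hand":0},{"dp":[0,0,0],"angular":[0,0,0],"hand":0},{"dp":[0.02,0,0],"angular":[0,0,0],"hand":0},{"dp":[0.022,0,0],"angular":[0,0,0],"hand":0},{"dp":[0.019,0,0],"angular":[0,0,0],"hand":0},{"dp":[0,0,0],"angular":[0,0,0],"hand":0},{"dp":[0,0,0],"angular":[0,0,0],"hand":0},{"dp":[0,0,0],"angular":[0,0,0],"hand":0}]'
python3 -m crank '[{"dp":[0,0,0.013],"angular":[0,0,0],"hand":0},{"dp":[0,0,0.008],"angular":[0,0,0],"hand":0},{"dp":[0,0,0.003],"angular":[0,0,0],"hand":0},{"dp":[0,0,0.002],"angular":[0,0,0],"hand":0},{"dp":[0,0,0.002],"angular":[0,0,0],"hand":0},{"dp":[0,0,0.0025],"angular":[0,0,0],"hand":0},{"dp":[0,0,0],"angular":[0,0,0],"hand":0},{"dp":[0,0,0],"angular":[0,0,0],"hand":0},{"dp":[0,0,0],"angular":[0,0,0],"hand":0}]'
python3 -m crank '[{"dp":[-0.004,0,0],"angular":[0,0,0],"hand":0},{"dp":[-0.006,0,0],"angular":[0,0,0],"hand":0},{"dp":[-0.007,0,0],"angular":[0,0,0],"hand":0},{"dp":[-0.007,0,0],"angular":[0,0,0],"hand":0},{"dp":[-0.007,0,0],"angular":[0,0,0],"hand":0},{"dp":[-0.007,0,0],"angular":[0,0,0],"hand":0},{"dp":[-0.007,0,0],"angular":[0,0,0],"hand":0},{"dp":[-0.006,0,0],"angular":[0,0,0],"hand":0},{"dp":[-0.005,0,0],"angular":[0,0,0],"hand":0},{"dp":[-0.004,0,0],"angular":[0,0,0],"hand":0},{"dp":[0,0,0],"angular":[0,0,0],"hand":0}]'
python3 -m crank '[{"dp":[-0.001,0,-0.012],"angular":[0,0,0],"hand":0},{"dp":[0,0,-0.03],"angular":[0,0,0],"hand":0},{"dp":[0,0,-0.035],"angular":[0,0,0],"hand":0},{"dp":[0,0,-0.025],"angular":[0,0,0],"hand":0},{"dp":[0,0,0],"angular":[0,0,0],"hand":0},{"dp":[0,0,0],"angular":[0,0,0],"hand":0},{"dp":[0,0,0],"angular":[0,0,0],"hand":0}]'
python3 - <<'E'
from h import *
c=cam("wrist");s=sense();print(s['tcp_pos'],s['tool_rot'],s['ft_force'])
g=cv2.cvtColor(c["frame"],cv2.COLOR_BGR2GRAY);print(g[118:142,319].tolist(),brown(c,(0,0,640,480)))
yw=np.radians(-173.72);X=np.array([np.cos(yw),np.sin(yw)]);Y=np.array([X[1],-X[0]])
d=np.array([.5508,-.1255])-s['tcp_pos'][:2];print("in tray yaw",d@X,d@Y,-173.72+360-s['tool_rot'][2])
E
```

```text
clock: 13.13
tcp_pos: [0.616, 0.113, 0.1423]
tool_rot: [180.0, 0.0, 163.9]
ft_force: [-1.2, 0.1, 0.6]
grip_width: 0.0259
grasp_force: 30.0
clock: 13.88
tcp_pos: [0.5582, 0.1298, 0.1722]
tool_rot: [180.0, 0.1, 163.9]
ft_force: [0.4, 0.0, -4.2]
grip_width: 0.0263
grasp_force: 30.0
clock: 14.63
tcp_pos: [0.5577, 0.1297, 0.1426]
tool_rot: [-180.0, 0.1, 163.9]
ft_force: [-1.5, -2.3, 0.5]
grip_width: 0.0259
grasp_force: 30.0
clock: 15.55
tcp_pos: [0.616, 0.113, 0.1418]
tool_rot: [180.0, 0.0, 163.9]
ft_force: [-0.7, 1.1, 2.0]
grip_width: 0.0261
grasp_force: 30.0
clock: 16.13
tcp_pos: [0.6152, 0.1128, 0.242]
tool_rot: [-179.9, -0.1, 163.9]
ft_force: [0.2, 0.6, -3.0]
grip_width: 0.026
grasp_force: 30.0
[0.61483003 0.1128378  0.24143586] [-179.91225052   -0.20877203  163.89622525] [ 0.39720601 -0.37620825 -4.27257162]
[109, 110, 112, 114, 114, 112, 105, 109, 123, 127, 128, 126, 122, 121, 117, 110, 100, 113, 135, 145, 150, 167, 193, 207] (((317.9999694824219, 278.9999694824219), (187.99996948242188, 61.99999237060547), 90.0), 10890.0)
in tray yaw 0.08971693496370824 -0.2299035040506755 22.38377474846348
```

```bash
python3 -m crank '[{"dp":[0,0,0],"angular":[0,0,-5.6],"hand":0},{"dp":[0,0,0],"angular":[0,0,-5.6],"hand":0},{"dp":[0,0,0],"angular":[0,0,-5.6],"hand":0},{"dp":[0,0,0],"angular":[0,0,-5.6],"hand":0},{"dp":[0.0128,-0.0328,0],"angular":[0,0,0],"hand":0},{"dp":[0.0128,-0.0328,0],"angular":[0,0,0],"hand":0},{"dp":[0.0128,-0.0328,0],"angular":[0,0,0],"hand":0},{"dp":[0.0128,-0.0328,0],"angular":[0,0,0],"hand":0},{"dp":[0.0128,-0.0328,0],"angular":[0,0,0],"hand":0},{"dp":[0.0128,-0.0328,0],"angular":[0,0,0],"hand":0},{"dp":[0.0129,-0.0331,0],"angular":[0,0,0],"hand":0},{"dp":[0,0,0],"angular":[0,0,0],"hand":0}]'
python3 -m crank '[{"dp":[0,0,0.04],"angular":[0,0,0],"hand":0},{"dp":[0,0,0.04],"angular":[0,0,0],"hand":0},{"dp":[0,0,0.04],"angular":[0,0,0],"hand":0},{"dp":[0,0,0.03],"angular":[0,0,0],"hand":0},{"dp":[0,0,0],"angular":[0,0,0],"hand":0},{"dp":[0,0,0],"angular":[0,0,0],"hand":0},{"dp":[0,0,0],"angular":[0,0,0],"hand":0}]'
python3 - <<'E'
from h import *
c=cam("wrist");s=sense();print(s['tcp_pos'],s['tool_rot'],s['ft_force'])
yw=np.radians(-173.72);X=np.array([np.cos(yw),np.sin(yw)]);Y=np.array([X[1],-X[0]])
d=np.array([.5508,-.1255])-s['tcp_pos'][:2];print("in tray yaw",d@X,d@Y)
cv2.imwrite("pics/w6.png",c["frame"])
E
```

```text
clock: 17.18
tcp_pos: [0.5493, -0.1316, 0.2415]
tool_rot: [-179.8, -0.3, -174.0]
ft_force: [0.3, -0.5, -3.7]
grip_width: 0.0259
grasp_force: 30.0
clock: 17.77
tcp_pos: [0.5532, -0.1254, 0.0948]
tool_rot: [-180.0, 0.1, -173.7]
ft_force: [0.7, -0.1, -2.5]
grip_width: 0.0258
grasp_force: 30.0
[ 0.55386188 -0.12569235  0.09575009] [-179.91166665    0.19797137 -173.68846205] [ 0.52310196  0.08957038 -2.69142183]
in tray yaw 0.00302246293361305 0.0005261284077837643
```

View pics/w6.png

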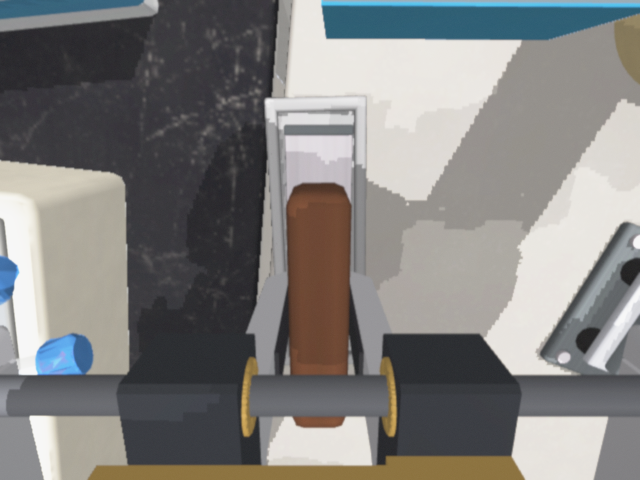

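The file is above the tray, lengthwise and aligned, with the tray rim at (268–366, 103). A 3 mm correction and then down.

```bash
python3 -m crank '[{"dp":[0.003,0.0005,0.02],"angular":[0,0,0],"hand":0},{"dp":[0,0,0.016],"angular":[0,0,0],"hand":0},{"dp":[0,0,0.01],"angular":[0,0,0],"hand":0},{"dp":[0,0,0.006],"angular":[0,0,0],"hand":0},{"dp":[0,0,0.003],"angular":[0,0,0],"hand":0},{"dp":[0,0,0.002],"angular":[0,0,0],"hand":0},{"dp":[0,0,0],"angular":[0,0,0],"hand":0},{"dp":[0,0,0],"angular":[0,0,0],"hand":0},{"dp":[0,0,0],"angular":[0,0,0],"hand":0}]'
```

```text
clock: 18.57
tcp_pos: [0.5496, -0.1253, 0.0376]
tool_rot: [-180.0, 0.1, -173.7]
ft_force: [-0.4, -0.4, -2.8]
grip_width: 0.026
grasp_force: 30.0
```

```bash
python3 -m crank '[{"dp":[0,0,0.001],"angular":[0,0,0],"hand":0},{"dp":[0,0,0.0005],"angular":[0,0,0],"hand":0},{"dp":[0,0,0],"angular":[0,0,0],"hand":0},{"dp":[0,0,0],"angular":[0,0,0],"hand":0}]'
```

```text
clock: 18.9
tcp_pos: [0.5495, -0.1253, 0.0361]
tool_rot: [-180.0, 0.1, -173.7]
ft_force: [-0.2, 0.7, 1.6]
grip_width: 0.0257
grasp_force: 30.0
```

The file touches the tray floor. Release, wait, then rise.

```bash
python3 -m crank '[{"dp":[0,0,0],"angular":[0,0,0],"hand":0.035},{"dp":[0,0,0],"angular":[0,0,0],"hand":0.05},{"dp":[0,0,0],"angular":[0,0,0],"hand":0.06},{"dp":[0,0,0],"angular":[0,0,0],"hand":0.06},{"dp":[0,0,-0.015],"angular":[0,0,0],"hand":0.06},{"dp":[0,0,-0.025],"angular":[0,0,0],"hand":0.06},{"dp":[0,0,-0.035],"angular":[0,0,0],"hand":0.06},{"dp":[0,0,-0.035],"angular":[0,0,0],"hand":0.06},{"dp":[0,0,-0.035],"angular":[0,0,0],"hand":0.06},{"dp":[0,0,0],"angular":[0,0,0],"hand":0.06},{"dp":[0,0,0],"angular":[0,0,0],"hand":0.06}]'
python3 - <<'E'
from h import *
c=cam("wrist");cv2.imwrite("pics/w7.png",c["frame"])
E
```

```text
clock: 19.82
tcp_pos: [0.5505, -0.1256, 0.1828]
tool_rot: [-179.9, 0.3, -173.7]
ft_force: [0.2, 0.1, -2.5]
grip_width: 0.0601
grasp_force: 0.0
```

View pics/w7.png

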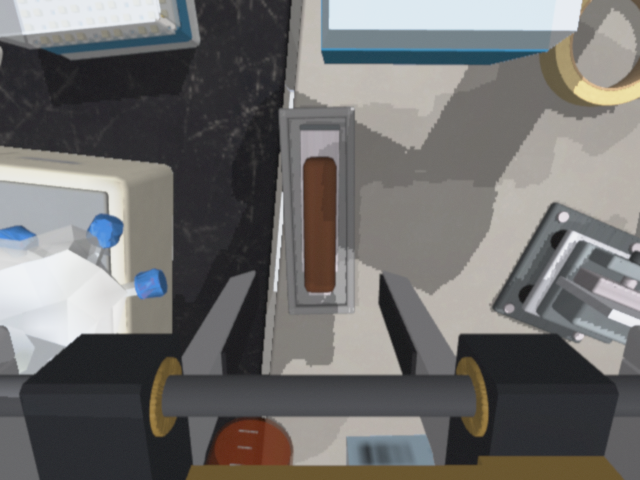

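The file lies in the middle of its tray, right side up and lengthwise, and the gripper is clear of it.

```bash
python3 -c "
from rig import *
print(hand_in())"
```

```text
the job is handed in; nothing more can be done
None
```

The job is handed in: I dressed the plate's edge with four forward strokes at roughly 3–5 N, lifting clear for each return, and laid the file back in its tray right side up and lengthwise by about 20 s of the 58 s limit.

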